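Rock the ball feeder over to its other chute

ROBOT

A 6-joint arm with a two-finger parallel gripper is mounted at the origin on a cart in front of the work surface, level with it; the furniture and walls round the work are solid. World frame = base frame: x ahead of the robot, y to its left, z up, the work surface at z = 0. Lengths are in mm, angles in rad, forces in N, time in s.
With the tool pointing down it reaches from about 425 to 950 mm from the base axis. Payload 14.7 kg.
Tool frame: the origin (TCP) lies between the finger pads; the fingertips stand 17 mm ahead of it and the grasp point (between the pads) lies 2 mm behind it; z points along the fingers, y is the line along which they close (so a half turn about z gives the same grasp; the last joint's range is limited). The gripper opens to 85 mm and grips with 20 to 120 N. Pads are 22 mm wide; open, the fingers measure 114 mm over their backs; the gripper's body (76 mm by 85 mm) begins 54 mm behind the grasp point. The pads swing forward as they close: fully open they stand 13 mm farther back than shut.
Start: joints at [1.143, 0.48, 1.596, -0, 1.065, -0.047], TCP at [241.557, 603.442, 248.297] pointing down, gripper open.
Joint ranges: [-2.75, 2.75], [-0.82, 2.05], [0.23, 2.67], [-1.56, 4.7], [0.09, 2.69], [-2.92, 2.92]. Speed limits (rad/s): [1.89, 1.89, 2.39, 3.01, 3.01, 3.01].

INTERFACE

Orientations are given as a rotation vector (axis times angle).
In Python, from workcell import status, viewer, env, finder gives the robot as it stands. The module is installed in compiled form; this text tells all that it offers.
- The arm moves only by the shell command python3 -m jog 'ROWS'. ROWS is a JSON object of lists of equal length, an entry for each row: "dp": the shift along the world's x, y, z in units of 500 mm (1.0 is 500 mm), a list of three; "twist": the turn about the world's z in units of 360 degrees (1.0 is 360 degrees); "hand": the closure, from -1 (fully open) to 1 (shut). In form: {"dp": [[tx, ty, tz], ...], "twist": [twist, ...], "hand": [hand, ...]}. A call has exactly 10 rows; each row is the pose to reach, as a shift and turn from the pose commanded when the call began, turning the shorter way round; what a row does not reach only later rows make up. A row lasts 1/12 s, in which the tool goes at most 41.7 mm and 7.16 degrees, less where a joint would pass 70% of its speed; a pose out of reach is approached as far as the arm can. A call with a number of a shift or a turn outside -1 to 1 is refused whole. A call with a gripper value outside its range is refused whole. The fingers move at their own pace and stop on an object; the grip force is fixed at half the most. Time passes only in rows, so rows that repeat a pose let the fingers close, or fill a call up. It gives the time, the measured TCP pose, the force, the opening and the grip force at its end, in the units of the state.
- status.get_state(): the state, without advancing time (a new reading comes with each control period).
- viewer.read_camera(name): name is "scene" or "top"; returns the picture (480x640x3 uint8, blue, green, red); there is no depth.
- viewer.camera_params(name): a dict with "fx", "fy", "cx", "cy" (pixels), "R" (3x3) and "t" (3): a world point X has camera coordinates R X + t. Camera axes: x right, y down, z forward; pixel columns grow to the right and rows downward; lengths in mm; the calibration is good to about 2 mm. A picture is of the moment at which its call begins. camera_params takes no time and is no camera call.
- env.close_job(): hands the job in; it is judged then, once.
Trained networks look in the newest picture that a camera, given by its name, has taken for a name from the list of things; names that differ only in an ending like _2 or _b are one class to them, and where a whole thing is asked for, a point or a joint stands for the part that bears it (a point fixed in the world has none). Each returns a list of dicts, best first, with "p" (0 to 1); they miss things now and then, are a little off and sometimes report something else, mostly with a low value. They report only what shows in the picture. A call takes as long as a camera call.
- finder.find_in(camera, target): "box" ([left, top, width, height] in pixels, round what is visible of it).
- finder.regions_of(camera, target): "mask" (480x640 bool, what is visible of it) and "box" ([left, top, width, height] in pixels, round what is visible of it).
The state is a dict: "clock": time; "qpos": joint angles; "dq": joint speeds; "joint_torque": joint torques, N m; "ee_pos": TCP position; "tool_rot": TCP orientation; "contact_force": force on the tool from outside, world axes, zero at the start; "ft_torque": the same for the moment, N m; "gripper_width": finger opening in mm; "finger_force": force on a finger pad.
Only numpy, scipy, OpenCV 4.12 (cv2) and the standard library are available. Lean on these libraries where they do the work, as an engineer would, in place of code of your own. Each camera call takes 0.05 s, during which the arm holds its last target. There are 200 camera calls.

TASK

Two steel grinding balls wait behind the closed slide gate of the ball feeder, and the seesaw trough is tipped towards the wrong tray. Press the raised paddle down so that the trough rocks over and stays tipped the other way, and only then push the gate's upright post sideways, to the feeder's left, until the gate is fully open and both balls run down the other chute and lie in its tray. Work with the fingertips only: do not touch the balls, lift nothing, and leave the things standing round about where they are.

Things in the scene. Friction and masses are not known exactly. Their poses are not given: they have to be found in the camera images.
- feeder: grey and aluminium ball feeder fixed to the bench, 460 (y) by 240 mm (x, -95 to +145), turned a little about z. Origin on the bench; x runs from the robot's side to the back, y to its left, z up. The seesaw trough lies along y at x = -50; fixed chutes lead from its ends to two trays. The infeed channel, walls 26 mm apart and to 104 mm high at the gate, comes down from the back to the trough's middle
- rocker (a joint): seesaw trough, 200 mm long, on a level axis along the feeder's x, 45 mm high, a steel weight (32x50x28 mm) on its front. rad, -0.2 to 0.2. Top-heavy: rests at either stop (starts at one or the other), falls over by itself past level; about 1 N on a paddle moves it. Positive: left (+y) end raised, feeds the right tray; negative: right end raised, feeds the left tray
- paddle_left (a point): middle of the top face of the left press paddle: a black plate 34 mm (x) by 40 mm (y), 5 mm thick, on the robot's side of the trough, 80 mm left of the axis; top about 115 mm high when raised, 83 mm when down; nothing within 40 mm under it but air
- paddle_right (a point): the same on the right paddle, 80 mm right of the axis
- gate (a joint): slide gate, m: 0 shut, 0.045 fully open at its stop; opens by sliding along the feeder's +y (left). It needs about 1 to 2 N and stays where it is left.
- gate_post (a point): centre of the top of the gate's upright black round post, 14 mm diameter; top at 171 mm, its foot 123 mm above the bench. It stands over the middle of the infeed channel when the gate is shut and moves with the gate.
- ball_0_center (a point): centre of the front steel ball, 22 mm diameter, 44 g, resting behind the gate in the infeed channel, its top at about 108 mm height
- ball_1_center (a point): centre of the second steel ball, the same size, just behind the first
- tray_left (a point): centre of the floor of the left tray (open top, inside 60 by 60 mm, walls to 56 mm height, lower on the chute's side; floor 11 mm above the bench)
- tray_right (a point): centre of the floor of the right tray, the same
- amber_vial: bystander: brown vial with black cap, 30 mm diameter, 62 mm high, loose; stands to the right of the infeed channel; origin at its underside
- timer: bystander: small white timer, 62x66x18 mm, loose; lies to the left of the infeed channel; origin at its underside
- petri_0: bystander: petri dish, 64 mm diameter, 16 mm high, loose, on the right; origin at its underside
- beaker_s: bystander: small clear beaker, 41 mm diameter, 34 mm high, loose, far left; origin at its underside
- dropper: bystander: dropper bottle, 25 mm diameter, 78 mm high, loose, left; origin at its underside

How it is judged (in metres and radians):
On the way, in this order (a step that is already met when the one before it is completed fails the run):
1. the trough has been rocked over to its other end stop, with the gate still shut (distance of paddle_left from where it was at the start of the episode above 0.022 m and (value of joint rocker above 0.16 rad or value of joint rocker below -0.16 rad) and value of joint gate below 0.012 m), for 0.2 s.
2. the gate has been pushed open (value of joint gate above 0.037 m), for 0.1 s.
At the end, for the whole second after the job is handed in: The trough is tipped to the end stop opposite to where it started (within 0.04 rad), the gate is open (at least 37 of 45 mm), and both balls lie still inside the tray of the chute that was not selected at the start (centres within 45 mm of the tray's middle, less than 25 mm above its floor) (distance of paddle_left from where it was at the start of the episode above 0.022 m and value of joint gate above 0.037 m and linear speed of each of ball_0, ball_1 below 0.05 m/s and ((value of joint rocker below -0.16 rad and horizontal distance between each of ball_0_center, ball_1_center and tray_left below 0.045 m and z of each of ball_0_center, ball_1_center in the frame of tray_left below 0.025 m) or (value of joint rocker above 0.16 rad and horizontal distance between each of ball_0_center, ball_1_center and tray_right below 0.045 m and z of each of ball_0_center, ball_1_center in the frame of tray_right below 0.025 m))); the robot touches nothing.
It fails at once if a ball is touched by the robot (contact force between any of the arm, the fingers and ball_0 above 0.3 N or contact force between any of the arm, the fingers and ball_1 above 0.3 N).
It fails at once if a ball is lifted out of the feeder (height (world z) of any of ball_0_center, ball_1_center above 0.14 m).
It fails at once if a bystander is moved by more than 30 mm or lifted (distance of any of amber_vial, timer, petri_0, beaker_s, dropper from where it was at the start of the episode above 0.03 m).
It also fails if it takes over 48 s, if anything falls off the work surface, if the arm or the gripper's body presses on something with over 40 N, if the wrist force passes 120 N, or if a joint passes its speed limit or range.

## Working session

There is one attempt and no reset: what is moved stays moved. The work goes in short steps, Python scripts to look and compute and a shell command to move; the robot and the scene stay as the last step left them, time stands still between calls to the robot, and variables do not carry over. Pictures are saved under pics/ and viewed, at most 10 in all, crops included, and the job is handed in when it is done.

```bash
mkdir -p pics
python3 - <<'E'
from workcell import status, viewer, env, finder
import cv2
for c in("scene","top"):
    cv2.imwrite(f"pics/{c}0.png",viewer.read_camera(c))
    p=viewer.camera_params(c);print(c,p)
    for n in("gate_post","paddle_left","paddle_right","ball_0_center","feeder","amber_vial","dropper","timer"):
        print(n,[(d["p"],d["box"]) for d in finder.find_in(c,n)][:3])
print(status.get_state())
E
```

```text
scene {'fx': 528.9717153463037, 'fy': 528.9717153463037, 'cx': 327.9899378424849, 'cy': 247.25016791740308, 'R': array([[ 0.83837347, -0.54493134, -0.01340743],
       [-0.31113434, -0.45819256, -0.83261936],
       [ 0.4475772 ,  0.70221749, -0.55368334]]), 't': array([-403.35718384,  344.61705941, 1105.3758779 ])}
gate_post [(0.53, [319.5, 243.3, 8.0, 30.8]), (0.38, [324.3, 252.2, 6.6, 5.2])]
paddle_left [(0.56, [277.6, 244.7, 50.8, 61.7])]
paddle_right [(0.95, [275.5, 250.5, 59.5, 58.2])]
ball_0_center [(0.55, [318.2, 243.5, 7.6, 28.3]), (0.38, [278.9, 246.0, 51.5, 62.1])]
feeder [(0.69, [262.5, 237.7, 117.8, 122.6]), (0.55, [274.4, 250.2, 53.8, 59.2])]
amber_vial [(0.54, [348.3, 286.3, 10.0, 24.3])]
dropper [(0.47, [285.4, 214.1, 8.2, 21.3])]
timer [(0.41, [324.3, 249.6, 5.9, 9.8])]
top {'fx': 530.454578872967, 'fy': 530.454578872967, 'cx': 325.1198172268133, 'cy': 227.87288516828045, 'R': array([[ 0.00859813, -0.99994689, -0.00568208],
       [-0.9938781 , -0.00791976, -0.11019801],
       [ 0.11014716,  0.0065948 , -0.99389341]]), 't': array([  97.11311736,  580.46989006, 1564.
[... 439 characters left out ...]
.9, 'qpos': array([ 1.14342804e+00,  4.80166334e-01,  1.59630363e+00, -1.37240944e-07,
        1.06510011e+00, -4.66118989e-02]), 'dq': array([ 1.46783699e-03,  6.10063681e-04, -2.44362812e-03, -4.23992479e-05,
        6.41514764e-04, -3.30658869e-04]), 'joint_torque': array([ 2.91118624e-03, -9.50464010e+01, -4.30649471e+01,  5.54515009e-04,
        1.04276605e-03,  8.75670003e-05]), 'ee_pos': array([241.54019474, 603.44919702, 248.31705831]), 'tool_rot': array([5.94483303e-01, 3.08482738e+00, 3.44303220e-05]), 'contact_force': array([ 0.54288385, -0.74734552, -0.02070871]), 'ft_torque': array([-0.02015461,  0.00860545, -0.00527028]), 'finger_force': 0.0, 'gripper_width': 85.38802546544733}
```

Run:
```python
import cv2
a=cv2.imread("pics/top0.png")[170:310,220:410];cv2.imwrite("pics/t1.png",cv2.resize(a,None,fx=4,fy=4,interpolation=2))
a=cv2.imread("pics/scene0.png")[200:370,250:390];cv2.imwrite("pics/s1.png",cv2.resize(a,(490,595),interpolation=2))
```

```text
(no output)
```

View pics/t1.png

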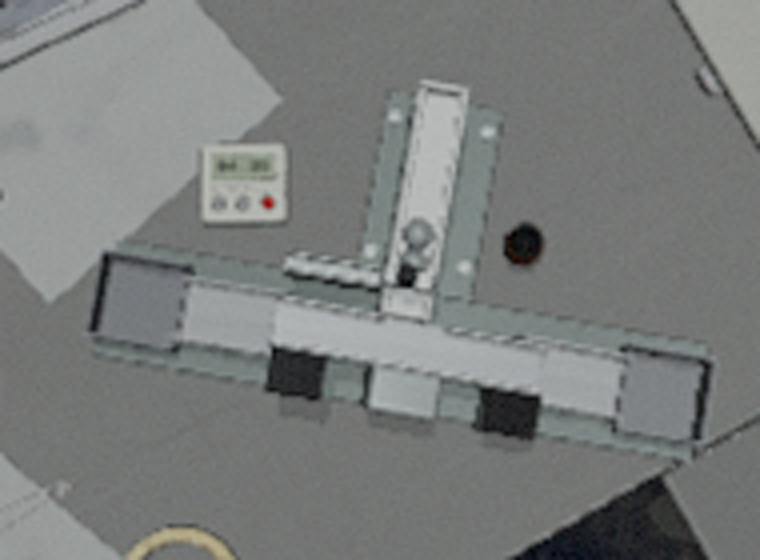

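View pics/s1.png

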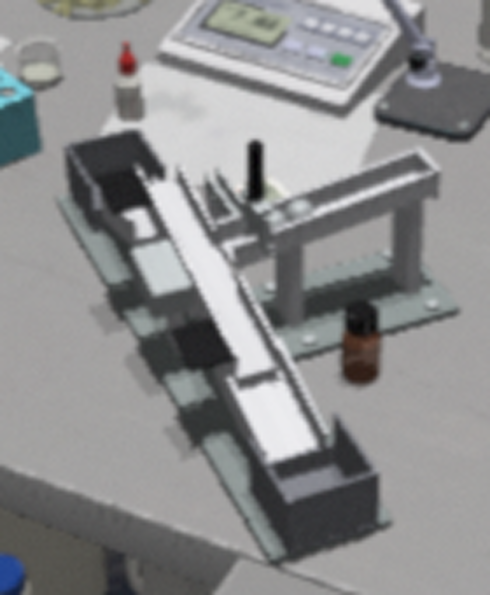

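View pics/top0.png

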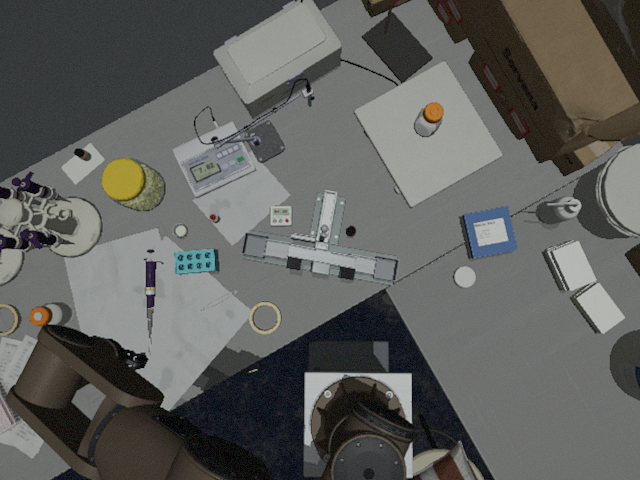

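```bash
cat > h.py <<'E'
from workcell import viewer
import numpy as np
P={c:viewer.camera_params(c) for c in("scene","top")}
def proj(c,X):
    p=P[c];q=p["R"]@np.array(X,float)+p["t"];return np.array([p["fx"]*q[0]/q[2]+p["cx"],p["fy"]*q[1]/q[2]+p["cy"]])
def back(c,u,v,z):
    p=P[c];d=p["R"].T@np.array([(u-p["cx"])/p["fx"],(v-p["cy"])/p["fy"],1]);C=-p["R"].T@p["t"];return C+d*(z-C[2])/d[2]
tc=lambda u,v:(u/4+220,v/4+170)
sc=lambda u,v:(u/3.5+250,v/3.5+200)
E
python3 - <<'E'
from h import *
for z in(56,):
    c=[back("top",*tc(*q),z) for q in((105,253),(92,333),(712,352),(698,440))]
    for q in c: print(q.round())
L=(c[0]+c[1])/2;R=(c[2]+c[3])/2;d=L-R;yaw=np.arctan2(-d[0],d[1]);M=(L+R)/2
print("yaw",yaw,"len",np.hypot(*d[:2]),M)
ex=np.array([np.cos(yaw),np.sin(yaw),0]);ey=np.array([-ex[1],ex[0],0])
O=M+50*ex;O[2]=0;print("O",O)
F=lambda x,y,z:O+x*ex+y*ey+np.array([0,0,z])
loc=lambda X:((X-O)@ex,(X-O)@ey)
print("camera C",-P["top"]["R"].T@P["top"]["t"])
for n,q in(("L",(297,373)),("R",(509,413))):
  for z in(83,115):print(n,z,np.round(loc(back("top",*tc(*q),z))),back("top",*tc(*q),z).round())
print("post@171",np.round(loc(back("top",*tc(408,268),171))),back("top",*tc(408,268),171))
print("post scene",np.round(loc(back("scene",*sc(255,145),171))),back("scene",*sc(255,145),171))
for n,y in(("L",80),("R",-80)):
  for z in(83,115):
    s=proj("scene",F(-95,y,z));print(n,z,"scenecrop",((s-[250,200])*3.5).round())
print("black paddle in scene 205,343:",[(z,np.round(loc(back("scene",*sc(205,343),z)))) for z in(83,115)])
E
```

```text
[559. 335.  56.]
[500. 344.  56.]
[ 489. -114.   56.]
[ 425. -103.   56.]
yaw -0.1599117924558398 len 453.6165608104216 [493.29748051 115.61772073  56.        ]
O [542.65954714 107.65616447   0.        ]
camera C [ 403.73678533   91.38643036 1619.63882222]
L 83 [-85.  70.] [470. 190.  83.]
L 115 [-86.  68.] [469. 188. 115.]
R 83 [-87. -86.] [443.  37.  83.]
R 115 [-88. -85.] [442.  38. 115.]
post@171 [-4.  1.] [539.02815149 109.33826523 171.        ]
post scene [-4. -1.] [538.45058469 107.6316107  171.        ]
L 83 scenecrop [105. 217.]
L 115 scenecrop [103. 182.]
R 83 scenecrop [183. 338.]
R 115 scenecrop [181. 301.]
black paddle in scene 205,343: [(83, array([-83., -92.])), (115, array([ -97., -129.]))]
```

```bash
python3 -m jog '{"dp":[[0.04,-0.07,0],[0.08,-0.14,0],[0.12,-0.21,0],[0.16,-0.29,0],[0.2,-0.36,0],[0.24,-0.43,0],[0.28,-0.5,0],[0.32,-0.57,0],[0.35,-0.63,0],[0.38,-0.69,0]],"twist":[0.01,0.02,0.03,0.035,0.035,0.035,0.035,0.035,0.035,0.035],"hand":[1,1,1,1,1,1,1,1,1,1]}'
```

```text
clock: 1.73
ee_pos: [432.3, 256.6, 248.5]
tool_rot: [0.253, 3.131, 0.0]
contact_force: [0.8, 0.5, 0.3]
gripper_width: -0.1
finger_force: 0.0
```

```bash
python3 -m jog '{"dp":[[0.03,-0.05,0],[0.06,-0.1,0],[0.073,-0.125,0],[0.073,-0.125,-0.03],[0.073,-0.125,-0.07],[0.073,-0.125,-0.11],[0.073,-0.125,-0.14],[0.073,-0.125,-0.16],[0.073,-0.125,-0.176],[0.073,-0.125,-0.176]],"twist":[0,0,0,0,0,0,0,0,0,0],"hand":[1,1,1,1,1,1,1,1,1,1]}'
python3 - <<'E'
from h import *
import cv2
a=viewer.read_camera("scene")[200:330,250:390];b=viewer.read_camera("top")[190:300,230:410]
cv2.imwrite("pics/c2.png",np.hstack([cv2.resize(a,(400,371)),cv2.resize(b,(400,371*1))]))
E
```

```text
clock: 2.57
ee_pos: [467.5, 195.8, 159.2]
tool_rot: [-0.252, -3.13, 0.001]
contact_force: [-1.1, -0.1, 0.1]
gripper_width: 0.2
finger_force: 0.0
```

View pics/c2.png

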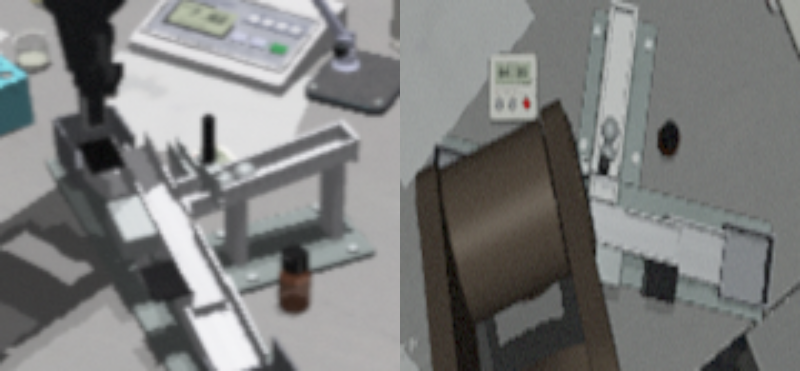

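The picture shows the closed fingertips right over the raised left paddle (crop 95,150). The right paddle is down, so I press here.

```bash
python3 -m jog '{"dp":[[0,0,-0.02],[0,0,-0.04],[0,0,-0.06],[0,0,-0.08],[0,0,-0.095],[0,0,-0.106],[0,0,-0.106],[0,0,-0.106],[0,0,-0.106],[0,0,-0.106]],"twist":[0,0,0,0,0,0,0,0,0,0],"hand":[1,1,1,1,1,1,1,1,1,1]}'; python3 -m jog '{"dp":[[0,0,0.02],[0,0,0.05],[0,0,0.08],[0,0,0.11],[0,0,0.15],[0,0,0.18],[0,0,0.2],[0.02,-0.05,0.2],[0.04,-0.11,0.2],[0.06,-0.17,0.2]],"twist":[0,0,0,0,0,0,0,0,0,0],"hand":[1,1,1,1,1,1,1,1,1,1]}'
python3 - <<'E'
from h import *
import cv2
a=viewer.read_camera("scene")[200:330,250:390];b=viewer.read_camera("top")[190:300,230:410]
cv2.imwrite("pics/c3.png",np.hstack([cv2.resize(a,(400,371)),cv2.resize(b,(400,371*1))]))
E
```

```text
clock: 3.5
ee_pos: [468.3, 196.0, 107.7]
tool_rot: [0.252, 3.131, 0.0]
contact_force: [-0.2, -0.0, 0.3]
gripper_width: 0.0
finger_force: 0.0
clock: 4.33
ee_pos: [498.3, 110.4, 208.2]
tool_rot: [0.25, 3.131, 0.0]
contact_force: [1.1, 1.0, -0.2]
gripper_width: 0.0
finger_force: 0.0
```

View pics/c3.png

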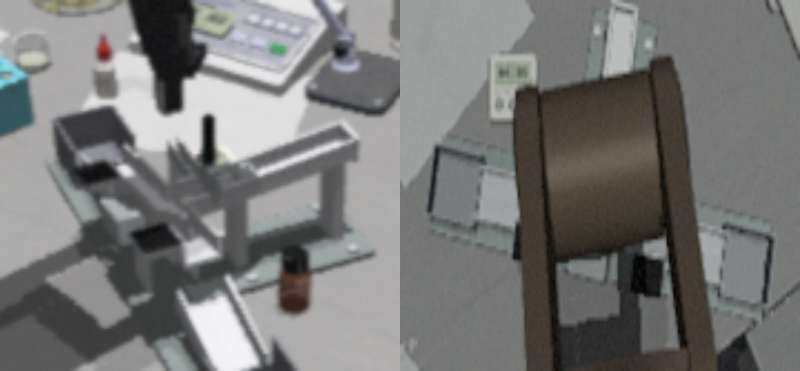

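The trough has rocked over: the right end is raised and the right paddle is up (crop 155,238). The gate post still stands over the channel (crop 208,140). Next I go to the post's right side.

```bash
python3 -m jog '{"dp":[[0,-0.04,0],[0,-0.079,0],[0.03,-0.079,0],[0.069,-0.079,0],[0.069,-0.079,0],[0.069,-0.079,-0.03],[0.069,-0.079,-0.06],[0.069,-0.079,-0.09],[0.069,-0.079,-0.096],[0.069,-0.079,-0.096]],"twist":[0,0,0,0,0,0,0,0,0,0],"hand":[1,1,1,1,1,1,1,1,1,1]}'
python3 - <<'E'
from h import *
import cv2
a=viewer.read_camera("scene")[200:330,250:390];b=viewer.read_camera("top")[190:300,230:410]
cv2.imwrite("pics/c4.png",np.hstack([cv2.resize(a,(400,371)),cv2.resize(b,(400,371*1))]))
E
```

```text
clock: 5.27
ee_pos: [531.6, 71.7, 158.8]
tool_rot: [-0.252, -3.129, 0.0]
contact_force: [-0.2, -0.7, 0.0]
gripper_width: 0.1
finger_force: 0.0
```

View pics/c4.png

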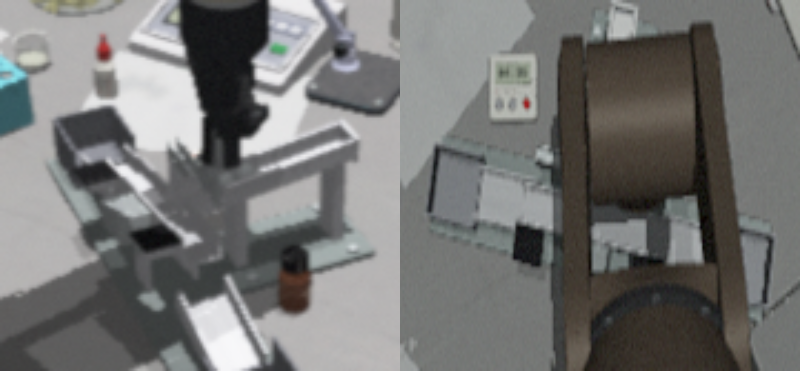

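```bash
python3 -m jog '{"dp":[[0.002,0.012,0],[0.004,0.024,0],[0.006,0.036,0],[0.008,0.048,0],[0.01,0.06,0],[0.012,0.072,0],[0.014,0.084,0],[0.016,0.096,0],[0.017,0.104,0],[0.017,0.104,0]],"twist":[0,0,0,0,0,0,0,0,0,0],"hand":[1,1,1,1,1,1,1,1,1,1]}'; python3 -m jog '{"dp":[[0.001,0.004,0],[0.001,0.008,0],[0.002,0.01,0],[0.002,0.01,0],[0.002,0.01,0],[0.002,0.01,0],[0.002,0.01,0],[0.002,0.01,0],[0.002,0.01,0],[0.002,0.01,0]],"twist":[0,0,0,0,0,0,0,0,0,0],"hand":[1,1,1,1,1,1,1,1,1,1]}'
```

```text
clock: 6.2
ee_pos: [541.2, 124.3, 159.2]
tool_rot: [0.252, 3.131, 0.0]
contact_force: [-0.4, -0.3, -0.5]
gripper_width: 0.2
finger_force: 0.0
clock: 7.03
ee_pos: [542.1, 128.4, 159.3]
tool_rot: [0.253, 3.131, 0.0]
contact_force: [0.1, 0.2, -0.5]
gripper_width: -0.1
finger_force: 0.0
```

```bash
python3 -m jog '{"dp":[[0.001,0.002,0],[0.001,0.004,0],[0.001,0.006,0],[0.001,0.008,0],[0.002,0.01,0],[0.002,0.01,0],[0.002,0.01,0],[0.002,0.01,0],[0.002,0.01,0],[0.002,0.01,0]],"twist":[0,0,0,0,0,0,0,0,0,0],"hand":[1,1,1,1,1,1,1,1,1,1]}'
python3 - <<'E'
from h import *
import cv2
a=viewer.read_camera("scene")[200:330,250:390];b=viewer.read_camera("top")[190:300,230:410]
cv2.imwrite("pics/c5.png",np.hstack([cv2.resize(a,(400,371)),cv2.resize(b,(400,371*1))]))
E
```

```text
clock: 7.87
ee_pos: [542.8, 132.9, 159.2]
tool_rot: [-0.252, -3.131, 0.001]
contact_force: [-0.6, -8.1, 1.5]
gripper_width: 0.0
finger_force: 3.7
```

View pics/c5.png

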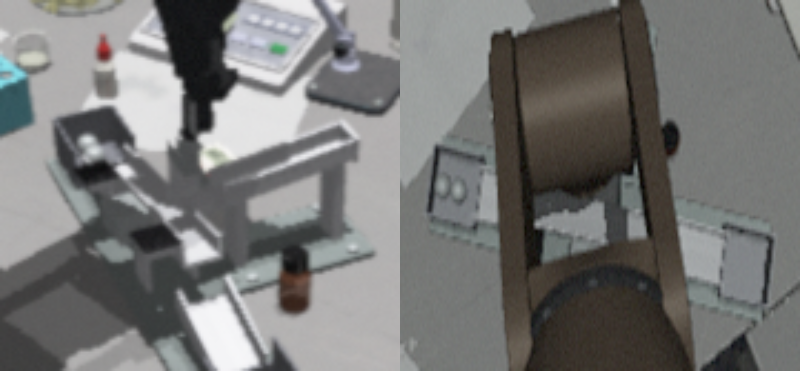

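The force has risen to 8 N, so the gate is at its stop. Both balls lie in the left tray (crop 440–460,187). I back off and lift away.

```bash
python3 -m jog '{"dp":[[-0.004,-0.02,0],[-0.008,-0.05,0],[-0.008,-0.05,0.03],[-0.008,-0.05,0.08],[-0.008,-0.05,0.13],[-0.008,-0.05,0.18],[-0.008,-0.12,0.2],[-0.008,-0.2,0.2],[-0.008,-0.27,0.2],[-0.008,-0.32,0.2]],"twist":[0,0,0,0,0,0,0,0,0,0],"hand":[1,1,1,1,1,1,1,1,1,1]}'
python3 - <<'E'
from h import *
import cv2
a=viewer.read_camera("scene")[200:330,250:390];b=viewer.read_camera("top")[190:300,230:410]
cv2.imwrite("pics/c6.png",np.hstack([cv2.resize(a,(400,371)),cv2.resize(b,(400,371*1))]))
E
```

```text
clock: 8.8
ee_pos: [538.7, -29.2, 259.7]
tool_rot: [0.253, 3.131, -0.001]
contact_force: [0.5, 1.0, -0.5]
gripper_width: 0.0
finger_force: 0.0
```

View pics/c6.png

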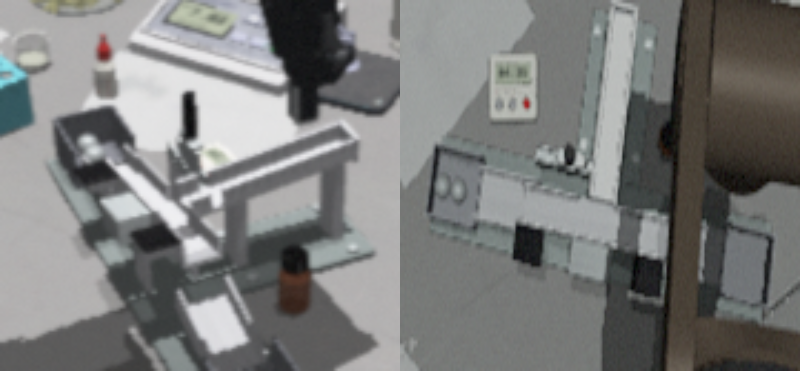

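The gate is open with its post moved left (crop 570,153), the trough is still tipped over, both balls are in the left tray, and the bystanders in view look unmoved. I hand in.

```bash
python3 -c "
from workcell import env;print(env.close_job())"
```

```text
the job is handed in; nothing more can be done
None
```

The trough is rocked over, the gate was pushed open to its stop, and both balls lie in the left tray; the job was handed in at about 9 s on the robot's clock, and no verdict came back.

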